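# Close the gel viewer and hold its dead-man key

### The arm

A 6-joint arm with a two-finger parallel gripper is mounted at the origin on the work surface. World frame = base frame: x ahead of the robot, y to its left, z up, the work surface at z = 0. Lengths are in m, angles in rad, forces in N, time in s.
With the tool pointing down it reaches from about 0.35 to 0.975 m from the base axis. Payload 4.9 kg.
Tool frame: the origin (TCP) lies at the very end of the fingers, on their centre line; the grasp point (between the pads) lies ctrl.hold_point_z behind it (ctrl.hold_point_z is the distance from the TCP to the grasp point, in m); z points along the fingers, y is the line along which they close (so a half turn about z gives the same grasp; the last joint's range is limited). The gripper opens to 85 mm and grips with 20 to 120 N. Pads are 22 mm wide; open, the fingers measure 114 mm over their backs; the gripper's body (76 mm by 85 mm) begins 54 mm behind the grasp point. The pads swing forward as they close: fully open they stand 13 mm farther back than shut.
Start: joints at [-1.241, 0.053, 1.613, -0, 1.476, -0.119], TCP at [0.271, -0.563, 0.231] pointing down, gripper open.
Joint ranges: [-3.01, 3.01], [-1.01, 2.22], [0.06, 2.58], [-1.02, 4.17], [0.09, 2.62], [-3.14, 3.14]. Speed limits (rad/s): [2.57, 2.57, 3.14, 3.14, 3.14, 3.14].

### API

Orientations are given as a rotation vector (axis times angle).
In Python, from station import ctrl gives the robot as it stands. The module is installed in compiled form; this text tells all that it offers.
- The arm moves only by the tool jog_arm, never from a script. Its argument "deltas" is a list of rows, each a list of 3 entries, a list of its own where there are three numbers: the closure, from -1 (fully open) to 1 (shut), then the shift along the world's x, y, z scaled (see below), then the turn, a rotation vector about the world's x, y, z scaled (see below). A call has 1 to 12 rows; each row is the pose to reach, as a shift and turn from the pose commanded when the call began, turning the shorter way round; what a row does not reach only later rows make up. The controller multiplies each number of a shift by 0.4 m and each number of a turn by 180 degrees. A row lasts 1/12 s, in which the tool goes at most 41.7 mm and 7.16 degrees, less where a joint would pass 70% of its speed; a pose out of reach is approached as far as the arm can. A call with a number of a shift or a turn outside -1 to 1 is refused whole. A call with a gripper value outside its range is refused whole. The fingers move at their own pace and stop on an object; "squeeze" is the grip in N (left out, the last holds). Time passes only in rows, so rows that repeat a pose let the fingers close. It gives the time, the measured TCP pose, the force, the opening and the grip force at its end, in the units of the state.
- ctrl.get_obs(): the state, without advancing time (a new reading comes with each control period).
- ctrl.get_image(name): name is "scene" or "side" or "wrist"; returns the picture (480x640x3 uint8, red, green, blue); there is no depth.
- ctrl.get_calibration(name): a dict with "K" (3x3 intrinsics, pixels), "dist_coeffs" ([k1, k2, p1, p2, k3] as OpenCV has them; the pictures are not rectified), "extrinsics" (4x4, takes a point from world to camera coordinates). Camera axes: x right, y down, z forward; pixel columns grow to the right and rows downward; lengths in m; the calibration is good to about 2 mm. A picture is of the moment at which its call begins: read the wrist's pose just before it. get_calibration takes no time and is no camera call; for the wrist camera it gives the pose at the moment of the call.
- ctrl.finish_job(): hands the job in; it is judged then, once.
The state is a dict: "t": time; "q": joint angles; "dq": joint speeds; "effort": joint torques, N m; "tool_pos": TCP position; "tool_rot": TCP orientation; "contact_force": force on the tool from outside, world axes, zero at the start; "wrist_torque": the same for the moment, N m; "opening": finger opening in m; "grip_force": force on a finger pad.
Only numpy, scipy, OpenCV 4.12 (cv2) and the standard library are available. Lean on these libraries where they do the work, as an engineer would, in place of code of your own. Each camera call takes 0.05 s, during which the arm holds its last target. There are 200 camera calls.

### The job

Push the gel viewer's open drawer fully home until it clicks in at its detent, and only then press the yellow dead-man key on the hand control about halfway down (12 mm of its 24 mm, cap top level with the middle of the green band on the little gauge post) and keep it there, neither springing up nor bottomed. Finish while still holding the key at half travel; leave the other things on the bench where they are.

Things in the scene. Friction and masses are not known exactly. Their poses are not given: they have to be found in the camera images.
- viewer: Gel viewer fixed on the bench: low white box 240 mm deep (its x) x 240 mm wide (y) x 85 mm high, amber window on top, blue drawer in front. Origin: middle of the lower edge of its front face, on the bench; the box runs from there to its +x, and its -x points out of the front. It may stand left or right of the hand control, turned up to 0.2 rad.
- drawer (a joint): How far the viewer's drawer is open, m: 0 fully home, 0.12 fully out; starts 0.05 to 0.10 out. Closes along the viewer's +x. Slides with about 1 N of friction; a spring detent must be pushed through with up to about 7 N between 11 and 4 mm from home, after which it draws the drawer in to 0 against a firm stop; short of that it springs back to 10 to 15 mm open.
- drawer_face (a point): Middle of the outer face of the drawer's blue front panel, 39 mm above the bench; axes as the viewer's. The panel is flat, upright, 200 mm wide, 12 mm thick, from 12 to 66 mm above the bench, without a protruding handle; push it anywhere near its middle. When home, this point is at viewer x = -12 mm.
- control: Hand control fixed on the bench: grey box 110 mm (x) x 130 mm (y) x 45 mm high with a round yellow key on top at its centre. Origin: centre of its underside. A gauge post, 20 x 12 mm, stands 46 mm to its +y side of the key axis, top 91 mm above the bench: white above, green band from 69 to 77 mm above the bench, red below.
- key (a joint): Travel of the yellow key, m: 0 sprung up, 0.024 bottomed, positive downward. It springs back when let go. Spring: about 1.5 N to start, 0.35 N more per mm, about 6 N at 12 mm and 10 N at the bottom.
- key_top (a point): Centre of the flat top of the yellow key cap (disc 52 mm across, 12 mm thick), 85 mm above the bench when up, 73 mm when pressed 12 mm; moves straight down with the key.
- jar: Bystander: amber jar with red cap, 48 mm across, 75 mm high, behind the hand control. Origin: centre of underside.
- tube_stand: Bystander: round blue stand 68 mm across with a red-capped tube, 111 mm high, behind the hand control. Origin: centre of underside.
- frame: Bystander: green casting frame, about 75 x 100 x 16 mm, lying on top of the viewer near its back. Origin: centre of underside.
- wash_bottle: Bystander: white bottle with green cap, 72 mm across, 160 mm high, far left. Origin: centre of underside.
- tip_box: Bystander: blue pipette-tip box with clear lid, 125 x 85 x 85 mm, far left. Origin: centre of underside.
- tissue_box: Bystander: green tissue box, 120 x 130 x 85 mm, far right. Origin: centre of underside.
- pipette: Bystander: black and white pipette lying along its x, 230 mm long, 24 mm thick, far right. Origin: on its underside, about 50 mm from the rear end.

How it is judged:
On the way, in this order (a step that is already met when the one before it is completed fails the run):
1. the drawer is fully home at its detent (value of joint drawer below 0.003 m), for 0.3 s.
2. the key is held about halfway down (value of joint key between 0.008 and 0.016 m and contact force between any of the fingers, the arm and control above 1.5 N), for 0.5 s.
At the end, for the whole second after the job is handed in: The drawer is home (within 3 mm of its stop) and the robot is pressing the key, which stands still between 8 and 16 mm down (12 mm asked), pushed by the robot with at least 1.5 N (all of step 2 and value of joint drawer below 0.003 m and velocity of joint key between -0.01 and 0.01 m/s); the arm keeps its last pose, push and grip.
It fails at once if the key is pressed before the drawer is home (value of joint key above 0.004 m and value of joint drawer above 0.015 m).
It fails at once if another thing on the bench is shifted by more than 30 mm or tipped (distance of any of jar, tube_stand, frame, wash_bottle, tip_box, tissue_box, pipette from where it was at the start of the episode above 0.03 m or angle between any of jar, tube_stand, frame, wash_bottle, tip_box, tissue_box, pipette's own z axis and vertical above 0.5 rad).
It also fails if it takes over 45 s, if anything falls off the work surface, if the arm or the gripper's body presses on something with over 40 N, if the wrist force passes 120 N, or if a joint passes its speed limit or range.

## Working session

There is one attempt and no reset: what is moved stays moved. The work goes in short steps, Python scripts to look and compute and a tool call to move; the robot and the scene stay as the last step left them, time stands still between calls to the robot, and variables do not carry over. Pictures are saved under pics/ and viewed, at most 10 in all, crops included, and the job is handed in when it is done.

Besides the shell and the picture viewer there is one more tool, called after "Request:" as a command line: name --argument value ..., lists and objects as JSON in quotes. jog_arm: Moves the arm, as the interface text tells. Its arguments: {"type":"object","properties":{"deltas":{"type":"array","items":{"type":"array"}},"squeeze":{"type":"number"}},"required":["deltas"]}

```bash
mkdir -p pics
cat > h.py <<'E'
import numpy as np, cv2
from station import ctrl
def snap(n,f):
    c=ctrl.get_calibration(n); im=ctrl.get_image(n); cv2.imwrite('pics/'+f,im[:,:,::-1]); return c
def ray(c,px,z):
    K=np.array(c['K']);d=np.array(c['dist_coeffs']);E=np.array(c['extrinsics'])
    u=cv2.undistortPoints(np.array(px,float).reshape(-1,1,2),K,d).reshape(-1,2)
    R=E[:3,:3];o=-R.T@E[:3,3]
    v=np.c_[u,np.ones(len(u))]@R
    return o+v*((z-o[2])/v[:,2])[:,None]
def proj(c,P):
    E=np.array(c['extrinsics']);r,_=cv2.Rodrigues(E[:3,:3])
    return cv2.projectPoints(np.array(P,float).reshape(-1,1,3),r,E[:3,3],np.array(c['K']),np.array(c['dist_coeffs']))[0].reshape(-1,2)
E
python3 - <<'E'
from h import *
for n in('scene','side'):
    c=snap(n,n+'0.png');E=c['extrinsics'];print(n,-np.array(E)[:3,:3].T@np.array(E)[:3,3])
o=ctrl.get_obs();print(o['t'],o['tool_pos'],o['tool_rot'],o['opening'],o['contact_force'],ctrl.hold_point_z)
E
```

```text
scene [1.47121571 0.65058366 0.75815092]
side [ 0.25188891 -1.21516432  1.1049804 ]
0.1 [ 0.2710101  -0.56256015  0.23019226] [-3.06097922e+00 -6.98674388e-01  2.66561655e-04] 0.08553537992515824 [ 0.3968291  -0.15088175  0.03745133] 0.0187
```

View pics/scene0.png

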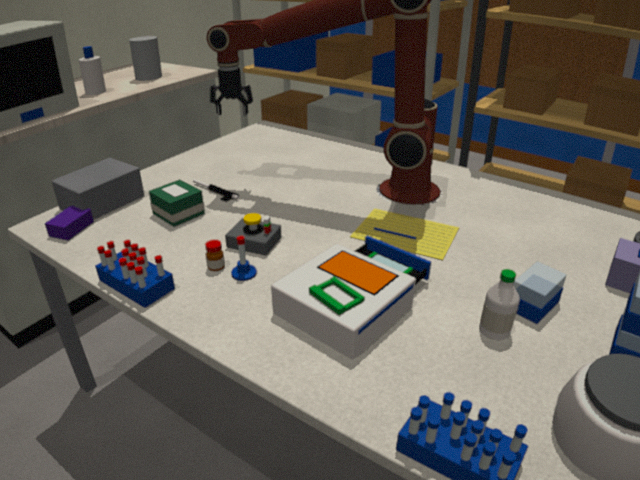

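View pics/side0.png

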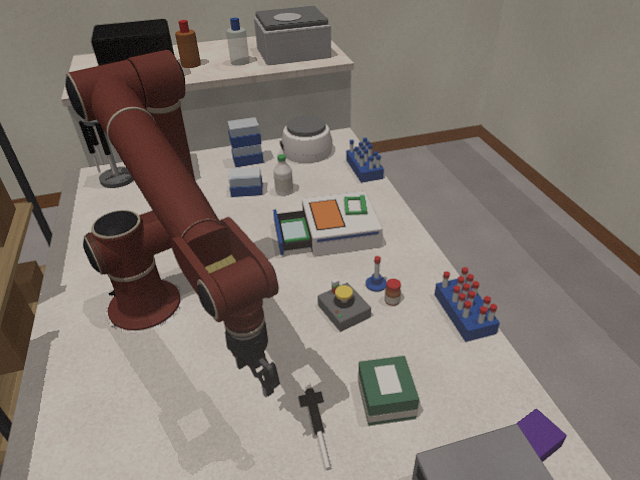

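Scene: viewer around (345,295), drawer open toward the robot (400,258), and key at (253,219). Side: drawer panel at (280,232) and key at (344,293). I'll zoom in to get precise pixels.

Run:
```python
import cv2
a=cv2.imread('pics/side0.png')[185:335,260:400]
b=cv2.imread('pics/scene0.png')[200:350,215:435]
cv2.imwrite('pics/ca.png',cv2.resize(a,None,fx=4,fy=4,interpolation=cv2.INTER_CUBIC))
cv2.imwrite('pics/cb.png',cv2.resize(b,None,fx=3.6,fy=3.6,interpolation=cv2.INTER_CUBIC))
```

```text
(no output)
```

View pics/ca.png

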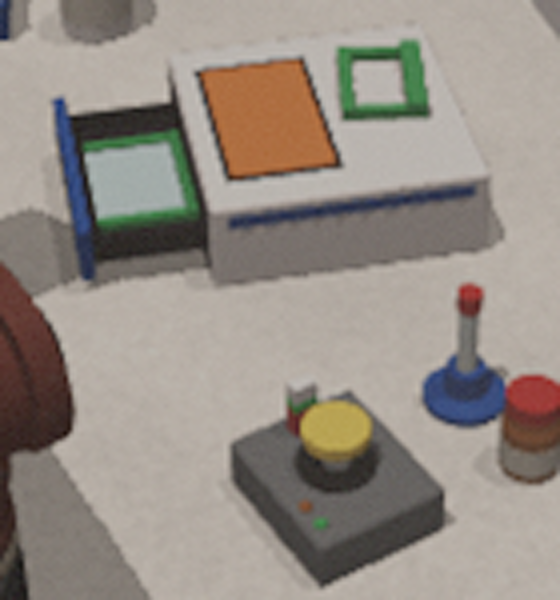

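View pics/cb.png

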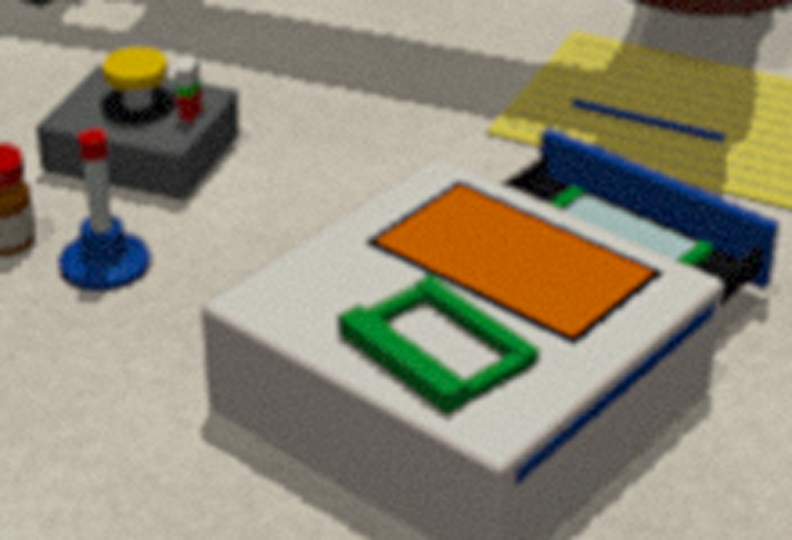

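Side crop: viewer top corners (170,57), (207,213), (488,180), (415,28) and key top (337,430). Scene crop: viewer corners (440,165), (722,290), (505,472), (205,310), key top (135,65), and panel top outer edge (547,130) to (776,226).

Run:
```python
from h import *
from scipy.optimize import least_squares
cs,cc=ctrl.get_calibration('side'),ctrl.get_calibration('scene')
S=lambda p:np.array(p)/4+[260,185]-.4
C=lambda p:np.array(p)/3.6+[215,200]-.4
vs=S([(170,57),(207,213),(488,180),(415,28)]);vc=C([(722,290),(440,165),(205,310),(505,472)])
a,b=ray(cs,vs,.085),ray(cc,vc,.085);print(a.round(3),b.round(3),sep='\n')
L=np.array([[0,.12],[0,-.12],[.24,-.12],[.24,.12]])
def W(p,q,z):
    c,s=np.cos(p[2]),np.sin(p[2]);q=np.array(q);return np.c_[q@np.array([[c,s],[-s,c]])+p[:2],np.full(len(q),z)]
f=lambda p:np.r_[(proj(cs,W(p,L,.085))-vs).ravel(),(proj(cc,W(p,L,.085))-vc).ravel()]
r=least_squares(f,[a[:2,0].mean(),a[:2,1].mean(),0],loss='soft_l1');print('viewer',r.x,r.fun.round(1))
ps=S([(57,100),(80,235)]);pc=C([(776,226),(547,130)])
Pe=np.r_[ray(cs,ps,.066),ray(cc,pc,.066)];print(Pe.round(3))
c,s=np.cos(r.x[2]),np.sin(r.x[2]);print('in viewer',((Pe[:,:2]-r.x[:2])@np.array([[c,-s],[s,c]])).round(3))
print('key',ray(cs,S([(337,430)]),.085),ray(cc,C([(135,65)]),.085))
```

```text
[[0.575 0.285 0.085]
 [0.548 0.053 0.085]
 [0.783 0.024 0.085]
 [0.802 0.261 0.085]]
[[0.585 0.297 0.085]
 [0.563 0.066 0.085]
 [0.791 0.04  0.085]
 [0.812 0.274 0.085]]
viewer [ 0.56159351  0.17664138 -0.09556072] [-1.4 -1.5  0.3 -0.8  0.7 -2.   1.4 -2.1  2.1 -2.6 -0.1 -3.1 -1.3 -1.3
 -0.2 -0. ]
[[0.468 0.278 0.066]
 [0.446 0.081 0.066]
 [0.47  0.284 0.066]
 [0.449 0.088 0.066]]
in viewer [[-0.103  0.091]
 [-0.106 -0.107]
 [-0.101  0.099]
 [-0.103 -0.099]]
key [[ 0.57203418 -0.22029761  0.085     ]] [[ 0.57583797 -0.2106145   0.085     ]]
```

Request:
jog_arm --deltas '[[1,[0.45,0.9,0.1],[0,0,-0.174]],[1,[0.45,0.9,0.1],[0,0,-0.174]],[1,[0.45,0.9,0.1],[0,0,-0.174]],[1,[0.45,0.9,0.1],[0,0,-0.174]],[1,[0.45,0.9,0.1],[0,0,-0.174]],[1,[0.45,0.9,0.1],[0,0,-0.174]],[1,[0.45,0.9,0.1],[0,0,-0.174]],[1,[0.45,0.9,0.1],[0,0,-0.174]],[1,[0.45,0.9,0.1],[0,0,-0.174]],[1,[0.45,0.9,0.1],[0,0,-0.174]],[1,[0.45,0.9,0.1],[0,0,-0.174]],[1,[0.45,0.9,0.1],[0,0,-0.174]]]' --squeeze 20

```text
t: 1.1
tool_pos: [0.4516, -0.2016, 0.2712]
tool_rot: [3.138, -0.148, -0.0]
contact_force: [-0.9, 0.1, -0.8]
opening: 0.0
grip_force: 0.0
```

Run:
```python
from h import *
c=snap('wrist','w1.png');o=ctrl.get_obs();print(o['t'],o['tool_pos'],o['tool_rot'],o['opening'],o['contact_force'])
print(proj(c,[[.574,-.215,.085],[.46,.18,.066]]),proj(c,[o['tool_pos']]))
```

```text
1.15 [ 0.45112666 -0.20264059  0.27088453] [ 3.13777609e+00 -1.51353926e-01 -1.12388221e-03] 0.00033733408960459393 [-0.47217743 -0.47793995  0.15875534]
[[326.78327081  59.76189361]
 [-66.58740996 239.53498847]] [[327.96473874 308.05243719]]
```

View pics/w1.png

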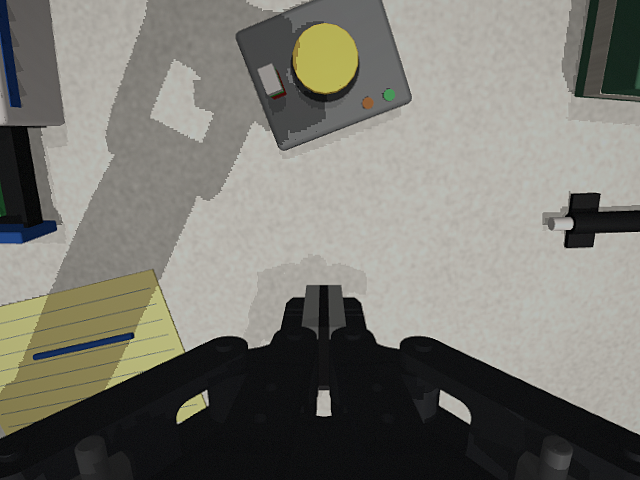

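Key top is at (326,58), within 2 px of the predicted (327,60), so the key is at about (0.574, -0.215). Next I'll move to in front of the drawer.

Request:
jog_arm --deltas '[[1,[-0.14,0.98,0],[0,0,0]],[1,[-0.14,0.98,0],[0,0,0]],[1,[-0.14,0.98,0],[0,0,0]],[1,[-0.14,0.98,0],[0,0,0]],[1,[-0.14,0.98,0],[0,0,0]],[1,[-0.14,0.98,0],[0,0,0]],[1,[-0.14,0.98,0],[0,0,0]],[1,[-0.14,0.98,0],[0,0,0]],[1,[-0.14,0.98,0],[0,0,0]],[1,[-0.14,0.98,0],[0,0,0]],[1,[-0.14,0.98,0],[0,0,0]],[1,[-0.14,0.98,0],[0,0,0]]]'

```text
t: 2.15
tool_pos: [0.3952, 0.1886, 0.2707]
tool_rot: [3.137, -0.153, -0.001]
contact_force: [-0.6, 0.9, -0.4]
opening: -0.0001
grip_force: 0.0
```

Run:
```python
from h import *
c=snap('wrist','w2.png');o=ctrl.get_obs();print(o['t'],o['tool_pos'],o['tool_rot'])
print(proj(c,[[.448,.085,.066],[.47,.281,.066]]))
```

```text
2.2 [0.39539995 0.18796411 0.27080014] [ 3.13676763e+00 -1.55175871e-01 -1.17473565e-03]
[[437.5522919  138.85820649]
 [209.42569644 135.5151124 ]]
```

View pics/w2.png

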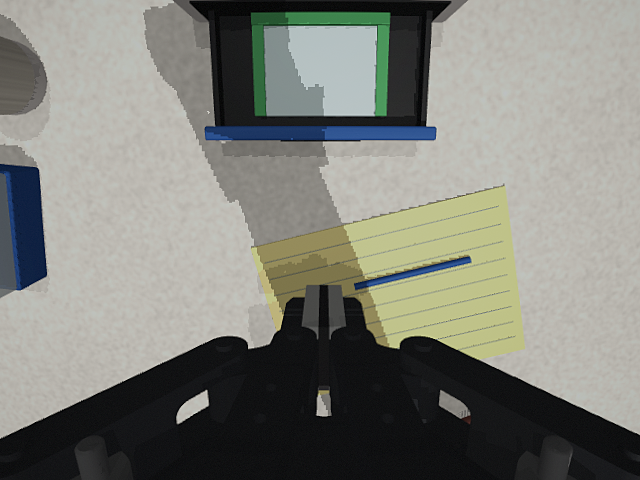

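Request:
jog_arm --deltas '[[1,[0,0,-0.1],[0,0,0]],[1,[0,0,-0.2],[0,0,0]],[1,[0,0,-0.3],[0,0,0]],[1,[0,0,-0.4],[0,0,0]],[1,[0,0,-0.5],[0,0,0]],[1,[0,0,-0.575],[0,0,0]],[1,[0,0,-0.575],[0,0,0]],[1,[0.025,-0.0025,-0.575],[0,0,0]],[1,[0.05,-0.005,-0.575],[0,0,0]],[1,[0.075,-0.0075,-0.575],[0,0,0]],[1,[0.1,-0.01,-0.575],[0,0,0]],[1,[0.125,-0.0125,-0.575],[0,0,0]]]'

```text
t: 3.2
tool_pos: [0.448, 0.1841, 0.0436]
tool_rot: [-3.137, 0.154, -0.005]
contact_force: [-5.3, 0.1, 3.1]
opening: -0.0002
grip_force: 1.7
```

Request:
jog_arm --deltas '[[1,[0.02,-0.002,0],[0,0,0]],[1,[0.04,-0.004,0],[0,0,0]],[1,[0.06,-0.006,0],[0,0,0]],[1,[0.08,-0.008,0],[0,0,0]],[1,[0.1,-0.01,0],[0,0,0]],[1,[0.12,-0.012,0],[0,0,0]],[1,[0.14,-0.014,0],[0,0,0]],[1,[0.15,-0.015,0],[0,0,0]],[1,[0.16,-0.016,0],[0,0,0]],[1,[0.16,-0.016,0],[0,0,0]]]'

```text
t: 4.03
tool_pos: [0.5102, 0.1774, 0.0414]
tool_rot: [3.138, -0.154, 0.002]
contact_force: [0.9, 0.0, -0.1]
opening: 0.0003
grip_force: 0.0
```

Request:
jog_arm --deltas '[[1,[0.01,-0.001,0],[0,0,0]],[1,[0.02,-0.002,0],[0,0,0]],[1,[0.03,-0.003,0],[0,0,0]],[1,[0.04,-0.004,0],[0,0,0]],[1,[0.05,-0.005,0],[0,0,0]],[1,[0.055,-0.0055,0],[0,0,0]],[1,[0.06,-0.006,0],[0,0,0]]]'

```text
t: 4.62
tool_pos: [0.5318, 0.1752, 0.0412]
tool_rot: [3.138, -0.154, -0.008]
contact_force: [-11.4, -0.3, 8.3]
opening: -0.0002
grip_force: 5.7
```

Request:
jog_arm --deltas '[[1,[0.005,-0.0005,0],[0,0,0]],[1,[0.01,-0.001,0],[0,0,0]],[1,[0.015,-0.0015,0],[0,0,0]],[1,[0.015,-0.0015,0],[0,0,0]]]'

```text
t: 4.95
tool_pos: [0.5395, 0.1745, 0.0415]
tool_rot: [3.138, -0.153, 0.001]
contact_force: [0.1, 0.0, -0.1]
opening: 0.0
grip_force: 0.0
```

Request:
jog_arm --deltas '[[1,[0.005,-0.0005,0],[0,0,0]],[1,[0.01,-0.001,0],[0,0,0]],[1,[0.01,-0.001,0],[0,0,0]],[1,[0.01,-0.001,0],[0,0,0]]]'

```text
t: 5.28
tool_pos: [0.5408, 0.1744, 0.0414]
tool_rot: [3.138, -0.154, -0.011]
contact_force: [-12.1, 0.2, 10.1]
opening: -0.0
grip_force: 6.1
```

Run:
```python
from h import *
c=snap('side','s2.png')
a=cv2.imread('pics/side0.png')[185:285,255:400];b=cv2.imread('pics/s2.png')[185:285,255:400]
cv2.imwrite('pics/c2.png',cv2.resize(np.hstack([b]),None,fx=4,fy=4,interpolation=cv2.INTER_CUBIC))
o=ctrl.get_obs();print(o['t'],o['tool_pos'],o['contact_force'])
```

```text
5.3333 [0.54078761 0.17442954 0.04141785] [-11.16961564   0.52680635   9.90799596]
```

View pics/c2.png

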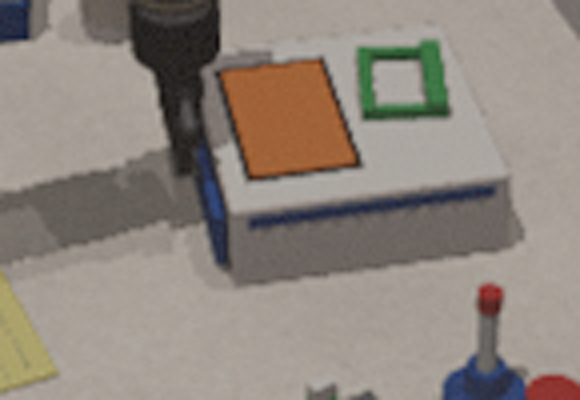

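Drawer panel now sits flush against the viewer (crop about (205,210)), and the tool is held by the firm stop at 12 N. The detent peak was passed at x≈0.532, so the drawer is home. I'll retreat and move over the key.

Request:
jog_arm --deltas '[[1,[-0.04,0.004,0],[0,0,0]],[1,[-0.1,0.01,0],[0,0,0]],[1,[-0.1,0.01,0.1],[0,0,0]],[1,[-0.1,0.01,0.2],[0,0,0]],[1,[-0.1,0.01,0.3],[0,0,0]],[1,[-0.1,0.01,0.4],[0,0,0]],[1,[-0.1,0.01,0.4],[0,0,0]]]'

```text
t: 5.92
tool_pos: [0.5087, 0.1791, 0.2125]
tool_rot: [-3.133, 0.153, -0.029]
contact_force: [1.1, 0.9, 1.9]
opening: 0.0001
grip_force: 0.0
```

Request:
jog_arm --deltas '[[1,[0.175,-0.98,0],[0,0,0]],[1,[0.175,-0.98,0],[0,0,0]],[1,[0.175,-0.98,0],[0,0,0]],[1,[0.175,-0.98,0],[0,0,0]],[1,[0.175,-0.98,0],[0,0,0]],[1,[0.175,-0.98,0],[0,0,0]],[1,[0.175,-0.98,0],[0,0,0]],[1,[0.175,-0.98,0],[0,0,0]],[1,[0.175,-0.98,0],[0,0,0]],[1,[0.175,-0.98,0],[0,0,0]],[1,[0.175,-0.98,0],[0,0,0]],[1,[0.175,-0.98,0],[0,0,0]]]'

```text
t: 6.92
tool_pos: [0.5734, -0.2155, 0.201]
tool_rot: [3.138, -0.158, 0.001]
contact_force: [-0.2, 0.5, 0.0]
opening: -0.0001
grip_force: 0.0
```

Run:
```python
from h import *
c=snap('wrist','w3.png');o=ctrl.get_obs();print(o['t'],o['tool_pos'],o['contact_force'])
im=cv2.imread('pics/w3.png');hsv=cv2.cvtColor(im,cv2.COLOR_BGR2HSV)
m=cv2.inRange(hsv,(22,140,90),(34,255,255));ys,xs=np.nonzero(m);print(len(xs),xs.min(),xs.max(),ys.min(),ys.max())
print(proj(c,[[.574,-.215,.085],o['tool_pos']]))
t=np.linspace(0,6.28,9)[:8];print(proj(c,np.c_[.574+.026*np.cos(t),-.215+.026*np.sin(t),0*t+.085]).round())
```

```text
6.9667 [ 0.57329005 -0.21417158  0.20103972] [-0.22454639  0.55838129 -0.06990686]
373 285 359 194 267
[[324.03770127 234.00509964]
 [322.32879811 308.00008999]]
[[320. 196.]
 [294. 210.]
 [286. 238.]
 [300. 262.]
 [328. 270.]
 [353. 257.]
 [362. 230.]
 [349. 205.]]
```

View pics/w3.png

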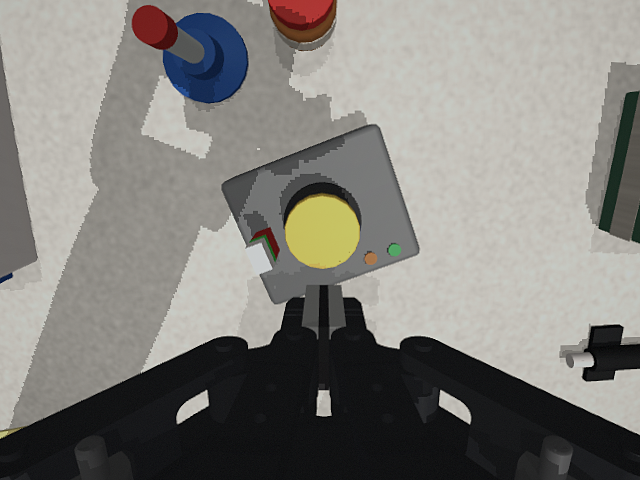

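Key top centre is at (322,231), about 1 mm from prediction. The gauge post at (262,252) is clear of the closed fingertips, so I'll descend.

Request:
jog_arm --deltas '[[1,[0.003,0.002,-0.08],[0,0,0]],[1,[0.003,0.002,-0.16],[0,0,0]],[1,[0.003,0.002,-0.22],[0,0,0]],[1,[0.003,0.002,-0.26],[0,0,0]],[1,[0.003,0.002,-0.275],[0,0,0]],[1,[0.003,0.002,-0.285],[0,0,0]],[1,[0.003,0.002,-0.295],[0,0,0]],[1,[0.003,0.002,-0.305],[0,0,0]],[1,[0.003,0.002,-0.31],[0,0,0]],[1,[0.003,0.002,-0.31],[0,0,0]]]'

```text
t: 7.8
tool_pos: [0.5755, -0.213, 0.0787]
tool_rot: [3.138, -0.154, 0.004]
contact_force: [0.4, 2.4, 3.9]
opening: -0.0001
grip_force: 1.9
```

Request:
jog_arm --deltas '[[1,[0,0,-0.005],[0,0,0]],[1,[0,0,-0.01],[0,0,0]],[1,[0,0,-0.015],[0,0,0]],[1,[0,0,-0.015],[0,0,0]],[1,[0,0,-0.015],[0,0,0]],[1,[0,0,-0.015],[0,0,0]],[1,[0,0,-0.015],[0,0,0]],[1,[0,0,-0.015],[0,0,0]],[1,[0,0,-0.015],[0,0,0]],[1,[0,0,-0.015],[0,0,0]],[1,[0,0,-0.015],[0,0,0]],[1,[0,0,-0.015],[0,0,0]]]'

```text
t: 8.8
tool_pos: [0.5755, -0.2133, 0.0726]
tool_rot: [3.137, -0.154, 0.004]
contact_force: [0.6, 2.9, 6.5]
opening: -0.0
grip_force: 2.9
```

Run:
```python
from h import *
snap('side','s3.png');b=cv2.imread('pics/s3.png')[185:335,250:400]
cv2.imwrite('pics/c3.png',cv2.resize(b,None,fx=4,fy=4,interpolation=cv2.INTER_CUBIC))
o=ctrl.get_obs();print(o['t'],o['tool_pos'],o['contact_force'])
```

```text
8.85 [ 0.57556467 -0.21327201  0.07257978] [1.00755921 2.74932177 5.23576005]
```

View pics/c3.png

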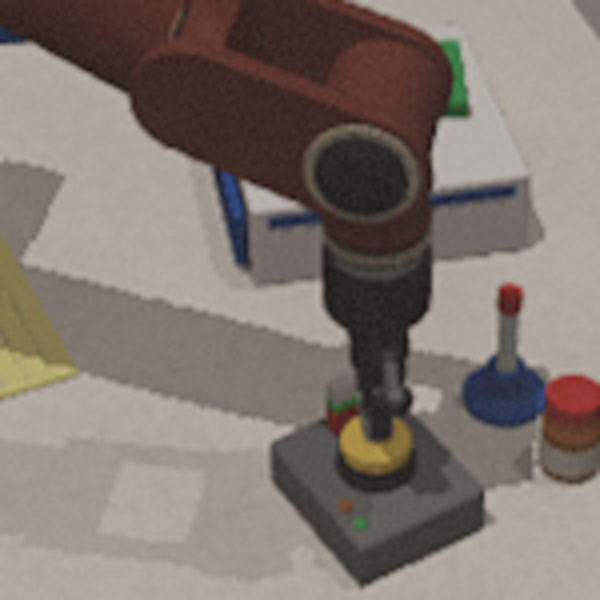

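The fingertips press the key down (crop about (375,445)) at z = 72.6 mm with about 6 N, which matches 12 mm of travel. The drawer is still flush at (235,215), so I'll hand in.

```bash
python3 -c "
from station import ctrl
print(ctrl.finish_job())"
```

```text
the job is handed in; nothing more can be done
None
```

The drawer is home past its detent and the arm is holding the yellow key at about 12.4 mm of its 24 mm travel with roughly 6 N; the job is handed in, and `finish_job` returned no verdict.

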